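# Make a table griddle safe and level it with a spirit level

## Task

Get the table griddle ready for batter: turn its heat knob to the off mark and slide the catch fully home over the knob so that it cannot be turned on while you work at the plate. Then lay the spirit level lengthwise along the plate and let go of it, turn the star knob of the levelling foot until the bubble stands centred between its two rings, and finish by pressing the level firmly down on the plate with the bubble still centred: stop there, still pressing and not letting go. Leave the other things on the worktop where they are.

Things in the scene. Friction and masses are not known exactly. Their poses are not given: they have to be found in the camera images.
- griddle: Table griddle, aluminium, 160 mm deep (x), 343 wide (y), on the worktop; does not slide. Origin on the worktop under its middle; x away from the robot, y left, z up. Left to right: carrying handle, dark plate, control panel (z = 55 mm) with heat knob and catch, and on a lug the levelling foot with star knob. Fixed feet under the left end (y = +160 mm): it tips only about their line.
- plate_mid (a point): Middle of the cooking plate's upper face, 64 mm above the worktop when level; in the griddle's frame x = 0, y = +55 mm. Tips with the plate; its y runs lengthwise to the left, x to the back. Flat face inside the rim: 134 mm (x) by 206 mm (y); rim 8 mm wide, 4 mm above the face.
- foot_grip (a point): On the upright axis of the levelling foot's black star knob (42 mm over the lobes, 37 mm core), at its half height, 68 mm above the worktop; knob from 54 to 78 mm, keeping that height; lug top under it at 42 mm. In the griddle's frame x = 0, y = -197 mm. Turned clockwise from above it raises the right-hand end (1.9 mm a rad). Turns easily, stays where left. The point does not turn.
- griddle_deck (a joint): Slope of the griddle along its length in rad: 0 = level, negative = the right-hand end (levelling foot) too low, as it always is at the start, by 0.005 to 0.011. Clockwise turning of the star knob, seen from above, adds 0.0053 per rad. The reading may be too noisy to level by: go by the bubble.
- heat_grip (a point): On the upright axis of the heat knob, at half height of its bar, 71 mm above the worktop; in the griddle's frame x = +28, y = -110 mm. Black knob: round skirt 38 mm across, on it a straight bar 38 mm long, 10 mm wide (7 at the tail), 20 mm tall, top at 81 mm, a white line on its pointing end. The point does not turn with the knob.
- heat_knob (a joint): Turn of the heat knob in rad: 0 = off, at a stop, the bar's white line pointing to the back (griddle +x) at the large white dot; positive = on, clockwise seen from above, toward the ticks (bar's heading = griddle yaw minus this value). So it is turned off counter-clockwise. Starts 0.6 to 1.5 rad on; stays where left (0.04 N m).
- catch_grip (a point): On the black thumb tab of the catch, a steel fork plate that slides front to back on the panel in front of the heat knob (griddle y = -110 mm; x = -40 mm when open). Tab 10 mm (x) by 24 mm (y), from 67 to 88 mm above the worktop; this point at 80 mm, moving with it. The fork plate before and behind the tab is 67 mm high; beside the 33 mm wide rails (61 mm high) the panel is free.
- knob_catch (a joint): Travel of the catch in m: 0 = open (toward the robot), 0.026 = home; slides toward the griddle's +x, stays where left (1.5 N). Home, its two prongs, 13 mm apart, straddle the tail of the knob's bar and keep it from turning. If the knob is not at off (within 0.1 rad) they strike the bar.
- level: Spirit level, aluminium bar 150 mm long (its x), 24 wide (y), 34 tall, 0.24 to 0.35 kg, black end caps. Origin: centre of its flat underside, z up. A vial lies along x in the middle of its top, with a pale bubble 13 mm long and two black rings 8.5 mm either side of the middle. At the start on the worktop left of the griddle, roughly front to back. Grip it across its width.
- bubble (a joint): Place of the bubble along the level's own x in m, 0 = centred, within 2 mm = between the rings. It goes to the higher end, 1 mm per 0.001 rad of slope, at most 15 mm; takes 1 to 1.5 s to rest. With the level lengthwise on the plate, one rad of the star knob moves it 5.3 mm; 0.9 to 2 rad are needed, clockwise.
- timer: Bystander: wind-up kitchen timer, 62 mm across, 50 mm tall. Origin: centre of its underside. Not to be disturbed.
- mug: Bystander: mug, 94 mm tall. Origin: centre of its underside. Not to be disturbed.
- honey_jar: Bystander: jar with a screw lid, 68 mm across, 112 mm tall. Origin: centre of its underside. Not to be disturbed.
- salt_shaker: Bystander: glass shaker with a steel cap, 44 mm across, 90 mm tall. Origin: centre of its underside. Not to be disturbed.
- pepper_mill: Bystander: turned wooden mill, 58 mm across, 150 mm tall. Origin: centre of its underside. Not to be disturbed.
- fork: Bystander: steel fork, 193 mm long, lying flat. Origin: centre of its underside. Not to be disturbed.

How it is judged:
On the way, in this order (a step that is already met when the one before it is completed fails the run):
1. the heat knob stands at off and the catch is home over it (value of joint heat_knob below 0.1 rad and value of joint knob_catch above 0.023 m), for 0.2 s.
2. the level lies lengthwise on the plate, let go of (x of level in the frame of plate_mid between -0.055 and 0.055 m and y of level in the frame of plate_mid between -0.03 and 0.03 m and z of level in the frame of plate_mid between -0.003 and 0.003 m and angle between the x axis of level and the y axis of plate_mid, either way round below 0.25 rad and contact force between each of the arm, the fingers and level below 0.2 N), for 0.3 s.
3. the levelling foot has been turned until the plate is level and the bubble stands between the rings (x of level in the frame of plate_mid between -0.055 and 0.055 m and y of level in the frame of plate_mid between -0.03 and 0.03 m and z of level in the frame of plate_mid between -0.003 and 0.003 m and angle between the x axis of level and the y axis of plate_mid, either way round below 0.25 rad and value of joint bubble between -0.002 and 0.002 m and angle between plate_mid's own z axis and vertical below 0.002 rad), for 0.3 s.
At the end, for the whole second after the job is handed in: Heat knob off (0.1 rad), catch home over it (23 of 26 mm); level flat on the plate inside the rim, lengthwise (14 deg), mid within 30 mm along, 55 mm across; plate level (0.002 rad), bubble within 2 mm of centre; the robot holds the level pressed on the plate with over 6 N (all of step 1 and all of step 3 and contact force between level and griddle above 6 N and contact force between any of the fingers, the arm and level above 1 N and linear speed of level below 0.02 m/s); the arm keeps its last pose, push and grip.
It fails at once if a bystander is pushed from its place (more than 30 mm) (distance of any of timer, mug, honey_jar, salt_shaker, pepper_mill, fork from where it was at the start of the episode above 0.03 m).
It also fails if it takes over 72 s, if anything falls off the work surface, if the arm or the gripper's body presses on something with over 40 N, if the wrist force passes 120 N, or if a joint passes its speed limit or range.

## Robot

A 6-joint arm with a two-finger parallel gripper is mounted at the origin on a cart in front of the work surface, level with it; the furniture and walls round the work are solid. World frame = base frame: x ahead of the robot, y to its left, z up, the work surface at z = 0. Lengths are in m, angles in rad, forces in N, time in s.
With the tool pointing down it reaches from about 0.4 to 0.825 m from the base axis. Payload 7 kg.
Tool frame: the origin (TCP) lies at the very end of the fingers, on their centre line; the grasp point (between the pads) lies arm.grip_point_offset behind it (arm.grip_point_offset is the distance from the TCP to the grasp point, in m); z points along the fingers, y is the line along which they close (so a half turn about z gives the same grasp; the last joint's range is limited). The gripper opens to 88 mm and grips with 3 to 60 N. Pads are 19 mm wide; open, the fingers measure 130 mm over their backs; the gripper's body (78 mm by 193 mm) begins 47 mm behind the grasp point.
Start: joints at [-1.05, 0.359, 0.012, 0, -1.224, -0.288], TCP at [0.156, -0.657, 0.205] pointing down, gripper open.
Joint ranges: [-3.07, 3.07], [-1.43, 2.12], [-1.02, 1.25], [-3.03, 1.67], [-3.05, -0], [-3.03, 3.03]. Speed limits (rad/s): [2.39, 2.39, 3.01, 3.14, 3.14, 3.14].

## Interface

Orientations are given as [roll, pitch, yaw] about the fixed x, y, z axes, in that order (R = Rz(yaw) Ry(pitch) Rx(roll)).
In Python, from station import arm gives the robot as it stands.
- The arm moves only by the shell command python3 -m crank 'ROWS' [OPENING] [FORCE]. ROWS is JSON, a list of rows, each an object of numbers: "dx", "dy", "dz": the shift along the tool's x, y, z in cm; "wx", "wy", "wz": the turn, a rotation vector about the tool's x, y, z in degrees. A call has exactly 10 rows; each row is the pose to reach, as a shift and turn from the pose commanded when the call began, along the tool's axes at that moment; what a row does not reach only later rows make up. A row lasts 1/8 s, in which the tool goes at most 62.5 mm and 10.7 degrees, less where a joint would pass 70% of its speed; a pose out of reach is approached as far as the arm can. A call with a gripper value outside its range is refused whole. OPENING is the finger opening in cm, from 0 to 8.76, set as the call begins (- or left out, the last holds). The fingers move at their own pace and stop on an object; FORCE is the grip in N (left out, the last holds). Time passes only in rows, so rows that repeat a pose let the fingers close, or fill a call up. It gives the time, the measured TCP pose, the force, the opening and the grip force at its end, in the units of the state.
- arm.get_state(): the state, without advancing time (a new reading comes with each control period).
- arm.grab_frame(name): name is "scene" or "top" or "wrist"; returns the picture (400x640x3 uint8, red, green, blue); there is no depth.
- arm.calibration(name): a dict with "fx", "fy", "cx", "cy" (pixels), "world_from_camera" (4x4, takes a point from camera to world coordinates). Camera axes: x right, y down, z forward; pixel columns grow to the right and rows downward; lengths in m; the calibration is good to about 2 mm. A picture is of the moment at which its call begins: read the wrist's pose just before it. calibration takes no time and is no camera call; for the wrist camera it gives the pose at the moment of the call.
- arm.job_done(): hands the job in; it is judged then, once.
Trained networks look in the newest picture that a camera, given by its name, has taken for a name from the list of things; names that differ only in an ending like _2 or _b are one class to them, and where a whole thing is asked for, a point or a joint stands for the part that bears it (a point fixed in the world has none). Each returns a list of dicts, best first, with "confidence" (0 to 1); they miss things now and then, are a little off and sometimes report something else, mostly with a low value. They report only what shows in the picture. A call takes as long as a camera call.
- arm.find_in(camera, query): "centre" ([x, y, z] in m, in world coordinates, good to about 4 mm: the middle of the surface that is visible of it).
- arm.masks_of(camera, query): "pixels" (400x640 bool, what is visible of it).
- arm.mark_of(camera, query): "centre" ([x, y, z] in m, in world coordinates, good to about 4 mm: a listed point, or the origin of a listed thing).
The state is a dict: "t": time; "q": joint angles; "qd": joint speeds; "joint_efforts": joint torques, N m; "eef_pos": TCP position; "ee_rot": TCP orientation; "force": force on the tool from outside, world axes, zero at the start; "moment": the same for the moment, N m; "width": finger opening in m; "gripper_force": force on a finger pad.
Only numpy, scipy, OpenCV 4.12 (cv2) and the standard library are available. Lean on these libraries where they do the work, as an engineer would, in place of code of your own. Each camera call takes 0.05 s, during which the arm holds its last target. There are 200 camera calls.

## Working session

There is one attempt and no reset: what is moved stays moved. The work goes in short steps, Python scripts to look and compute and a shell command to move; the robot and the scene stay as the last step left them, time stands still between calls to the robot, and variables do not carry over. Pictures are saved under pics/ and viewed, at most 10 in all, crops included, and the job is handed in when it is done.

```bash
ls; mkdir -p pics; python3 - <<'E'
from station import arm
import cv2,numpy as np
s=arm.get_state();print(s['t'],s['eef_pos'],s['ee_rot'],s['force'],arm.grip_point_offset)
for c in ['scene','top']:
    f=arm.grab_frame(c);cv2.imwrite(f'pics/{c}0.png',f[:,:,::-1])
    for q in ['griddle','plate_mid','foot_grip','heat_grip','catch_grip','level','timer','mug','honey_jar','salt_shaker','pepper_mill','fork']:
        r=arm.mark_of(c,q)[:1]
        print(c,q,[(np.round(x['centre'],3),round(x['confidence'],2)) for x in r])
print(arm.get_state()['t'])
E
```

```text
pics
0.0 [ 0.1555661  -0.65629575  0.20451816] [ 3.13993047e+00 -1.23613438e-04 -2.90894862e+00] [0.43373284 0.89395291 0.55788092] 0.0188
scene griddle [(array([ 0.462, -0.072, -0.   ]), 0.75)]
scene plate_mid [(array([ 0.464, -0.014,  0.064]), 0.92)]
scene foot_grip []
scene heat_grip [(array([ 0.495, -0.177,  0.067]), 0.64)]
scene catch_grip [(array([ 0.421, -0.185,  0.077]), 0.45)]
scene level [(array([ 0.434,  0.327, -0.002]), 0.95)]
scene timer [(array([ 0.62 , -0.299, -0.002]), 0.87)]
scene mug [(array([ 0.688, -0.206,  0.003]), 0.61)]
scene honey_jar [(array([ 0.462, -0.072, -0.001]), 0.65)]
scene salt_shaker [(array([0.616, 0.226, 0.006]), 0.86)]
scene pepper_mill [(array([ 0.685,  0.143, -0.001]), 0.72)]
scene fork [(array([ 0.475, -0.384,  0.001]), 0.42)]
top griddle [(array([ 0.468, -0.07 , -0.001]), 0.97)]
top plate_mid [(array([ 0.461, -0.013,  0.063]), 0.55)]
top foot_grip [(array([ 0.467, -0.268,  0.068]), 0.71)]
top heat_grip [(array([ 0.488, -0.182,  0.069]), 0.71)]
top catch_grip [(array([ 0.425, -0.185,  0.079]), 0.69)]
top level [(array([ 0.435,  0.328, -0.001]), 0.68)]
top timer [(array([ 0.618, -0.303, -0.002]), 0.65)]
top mug [(array([ 0.691, -0.21 , -0.002]), 0.58)]
top honey_jar [(array([0.638, 0.325, 0.001]), 0.83)]
top salt_shaker [(array([0.619, 0.231, 0.001]), 0.5)]
top pepper_mill [(array([0.685, 0.145, 0.001]), 0.84)]
top fork [(array([ 0.471, -0.386,  0.002]), 0.79)]
1.3
```

View pics/top0.png

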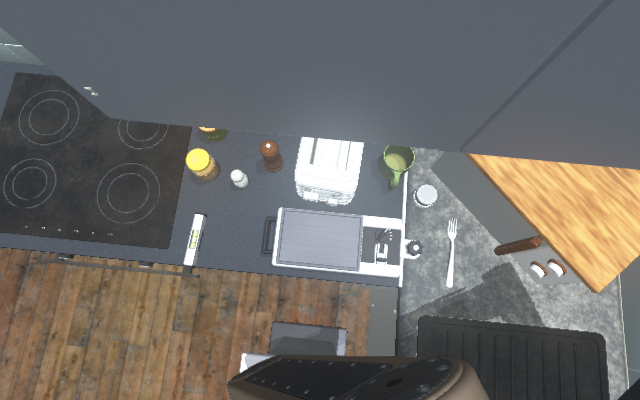

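View pics/scene0.png

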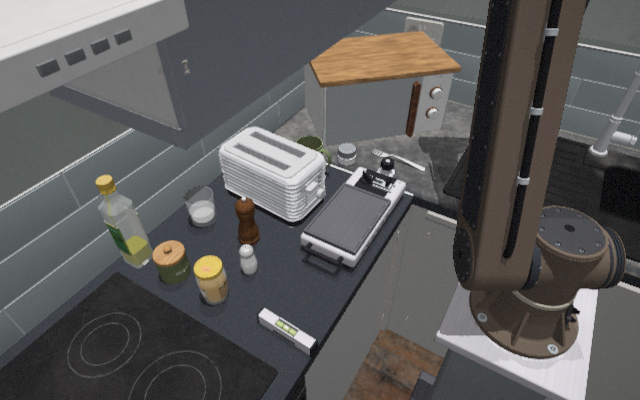

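```bash
cat > h.py <<'E'
from station import arm
import numpy as np, cv2
from scipy.spatial.transform import Rotation as R
def to(p,yaw,roll=np.pi,pitch=0):
    """tool shift (cm) and rotvec (deg) to reach tcp p with tool down and given yaw"""
    s=arm.get_state();r0=R.from_euler('xyz',s['ee_rot']);r1=R.from_euler('xyz',[roll,pitch,yaw])
    d=r0.inv().apply(np.array(p)-s['eef_pos'])*100
    return np.round(d,2),np.round((r0.inv()*r1).as_rotvec(degrees=True),2)
def proj(c,P):
    k=arm.calibration(c);q=np.linalg.inv(k['world_from_camera'])@np.append(P,1)
    return np.array([k['fx']*q[0]/q[2]+k['cx'],k['fy']*q[1]/q[2]+k['cy']])
def ray(c,uv,z):
    """pixels to world points at height z"""
    k=arm.calibration(c);uv=np.atleast_2d(uv).astype(float);T=k['world_from_camera']
    d=np.c_[(uv[:,0]-k['cx'])/k['fx'],(uv[:,1]-k['cy'])/k['fy'],np.ones(len(uv))]@T[:3,:3].T
    o=T[:3,3];return o+d*((z-o[2])/d[:,2])[:,None]
E
python3 -c "
from h import *
print(to([.45,-.16,.26],-np.pi))
print(arm.calibration('wrist'))"
```

```text
(array([-40.1 ,  41.55,  -5.45]), array([-0.  , -0.  , 13.34]))
{'fx': 354.64437145712924, 'fy': 354.64437145712924, 'cx': 314.77669374866434, 'cy': 198.3561446063364, 'world_from_camera': array([[-2.31080698e-01,  9.34996027e-01,  2.69043008e-01,
         8.43545870e-02],
       [ 9.72934585e-01,  2.22089804e-01,  6.38311273e-02,
        -6.73657404e-01],
       [-6.98585028e-05,  2.76511389e-01, -9.61010638e-01,
         3.83242093e-01],
       [ 0.00000000e+00,  0.00000000e+00,  0.00000000e+00,
         1.00000000e+00]])}
```

```bash
python3 -m crank '[{"dx":-4,"dy":4.2,"dz":-4,"wz":3},{"dx":-8,"dy":8.3,"dz":-5.5,"wz":6},{"dx":-12,"dy":12.5,"dz":-5.5,"wz":9},{"dx":-16,"dy":16.6,"dz":-5.5,"wz":13.3},{"dx":-20.2,"dy":21,"dz":-5.5,"wz":13.3},{"dx":-24.4,"dy":25.2,"dz":-5.5,"wz":13.3},{"dx":-28.6,"dy":29.5,"dz":-5.5,"wz":13.3},{"dx":-32.5,"dy":33.5,"dz":-5.5,"wz":13.3},{"dx":-36.5,"dy":37.6,"dz":-5.5,"wz":13.3},{"dx":-40.1,"dy":41.5,"dz":-5.5,"wz":13.3}]'
python3 - <<'E'
from h import *
f=arm.grab_frame('wrist');cv2.imwrite('pics/w1.png',f[:,:,::-1])
s=arm.get_state();print(s['t'],s['eef_pos'],s['ee_rot'],s['q'])
for q in ['plate_mid','foot_grip','heat_grip','catch_grip','griddle']:
    print(q,[(np.round(x['centre'],4),round(x['confidence'],2)) for x in arm.mark_of('wrist',q)[:1]])
E
```

```text
1.35 [ 0.15569189 -0.65680542  0.20545943] [-3.14155572e+00 -5.58451796e-05 -2.90876541e+00] [-1.04989345e+00  3.58620851e-01  1.18986083e-02  6.80903947e-05
 -1.22405454e+00 -2.88098773e-01]
plate_mid []
foot_grip []
heat_grip []
catch_grip []
griddle []$[0]: bad value
```

View pics/w1.png

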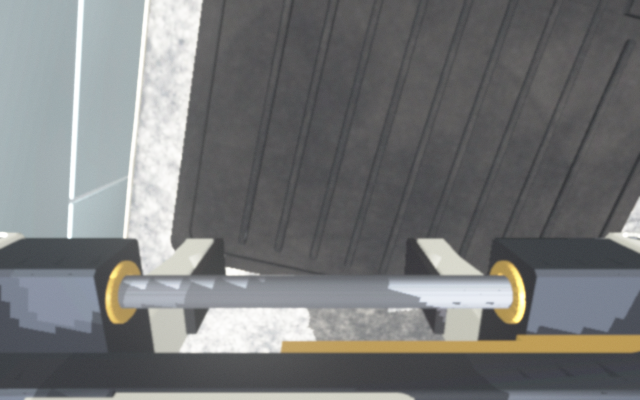

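The move was refused and the arm hasn't moved. The picture shows the sink mat at the start pose. I'll retry with every key given.

```bash
python3 -m crank '[{"dx":-4,"dy":4,"dz":-2,"wx":0,"wy":0,"wz":3},{"dx":-8,"dy":8,"dz":-4,"wx":0,"wy":0,"wz":6},{"dx":-12,"dy":12.5,"dz":-5.5,"wx":0,"wy":0,"wz":9},{"dx":-16,"dy":16.6,"dz":-5.5,"wx":0,"wy":0,"wz":13.3},{"dx":-20.2,"dy":21,"dz":-5.5,"wx":0,"wy":0,"wz":13.3},{"dx":-24.4,"dy":25.2,"dz":-5.5,"wx":0,"wy":0,"wz":13.3},{"dx":-28.6,"dy":29.5,"dz":-5.5,"wx":0,"wy":0,"wz":13.3},{"dx":-32.5,"dy":33.5,"dz":-5.5,"wx":0,"wy":0,"wz":13.3},{"dx":-36.5,"dy":37.6,"dz":-5.5,"wx":0,"wy":0,"wz":13.3},{"dx":-40.1,"dy":41.5,"dz":-5.5,"wx":0,"wy":0,"wz":13.3}]'
python3 - <<'E'
from h import *
f=arm.grab_frame('wrist');cv2.imwrite('pics/w2.png',f[:,:,::-1])
s=arm.get_state();print(s['t'],s['eef_pos'],s['ee_rot'],s['q'])
for q in ['plate_mid','foot_grip','heat_grip','catch_grip','griddle']:
    print(q,[(np.round(x['centre'],4),round(x['confidence'],2)) for x in arm.mark_of('wrist',q)[:1]])
E
```

```text
t: 2.85
eef_pos: [0.4509, -0.1586, 0.2609]
ee_rot: [-3.142, 0.001, -3.14]
force: [0.8, -0.7, -0.0]
width: 0.0879
gripper_force: 0.0
2.9 [ 0.45350573 -0.15511331  0.26070767] [ 3.14069993e+00  2.08769177e-03 -3.13906406e+00] [ 8.14822329e-02 -5.42896136e-03 -3.13117481e-01 -7.61545158e-04
 -1.26095629e+00 -1.64951761e+00]
plate_mid [(array([ 0.4652, -0.0173,  0.063 ]), 0.9)]
foot_grip [(array([ 0.4659, -0.2648,  0.0669]), 0.85)]
heat_grip [(array([ 0.4929, -0.1857,  0.0694]), 0.95)]
catch_grip [(array([ 0.4225, -0.183 ,  0.0794]), 0.72)]
griddle [(array([ 0.4636, -0.0747,  0.0028]), 0.86)]
```

View pics/w2.png

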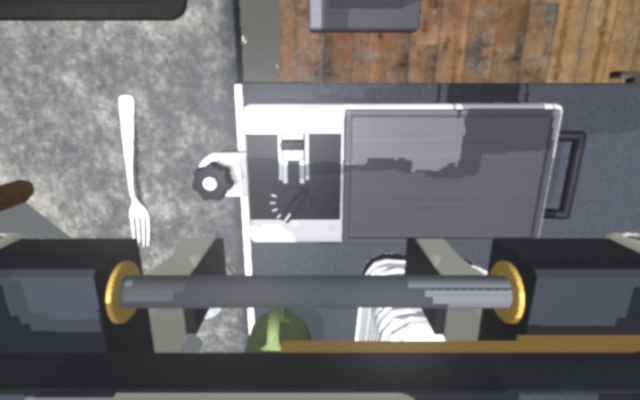

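```bash
python3 - <<'E'
from h import *
f=arm.grab_frame('wrist');g=f[:,:,::-1]
c=cv2.resize(g[90:240,180:360],None,fx=4.4,fy=3.9,interpolation=cv2.INTER_CUBIC)
c=cv2.resize(g[95:245,185:355],None,fx=4,fy=4,interpolation=cv2.INTER_CUBIC)
c=cv2.convertScaleAbs(c,alpha=1.5,beta=20)
cv2.imwrite('pics/w3.png',c)
s=arm.get_state();print(s['t'],s['eef_pos'],s['ee_rot'])
for q in ['plate_mid','foot_grip','heat_grip','catch_grip']:
    print(q,[(np.round(x['centre'],4),round(x['confidence'],2)) for x in arm.mark_of('wrist',q)[:1]])
for q in ['plate_mid','heat_knob','foot_grip']:
    m=arm.masks_of('wrist',q)
    if m:
        ct=max(cv2.findContours(m[0]['pixels'].astype(np.uint8),0,1)[0],key=cv2.contourArea)
        r=cv2.minAreaRect(ct);print(q,r,m[0]['confidence'])
        z={'plate_mid':.064,'heat_knob':.075,'foot_grip':.078}[q]
        print(np.round(ray('wrist',cv2.boxPoints(r),z),4))
E
```

```text
3.2 [ 0.44970792 -0.16113032  0.26054355] [-3.14151908e+00  6.44273390e-05  3.14136880e+00]
plate_mid [(array([ 0.4638, -0.0185,  0.0607]), 0.62)]
foot_grip [(array([ 0.4639, -0.2682,  0.0673]), 0.6)]
heat_grip [(array([ 0.4937, -0.1801,  0.0689]), 0.55)]
catch_grip [(array([ 0.4243, -0.1837,  0.0791]), 0.8)]
plate_mid ((390.5, 174.0), (140.0, 393.0), 90.0) 0.92
[[ 0.384  -0.284   0.064 ]
 [ 0.3841  0.1169  0.064 ]
 [ 0.5385  0.1496  0.064 ]
 [ 0.5383 -0.2986  0.064 ]]
heat_knob ((296.0, 204.0), (31.622772216796875, 32.88768768310547), 71.56504821777344) 0.94
[[ 0.4765 -0.2025  0.075 ]
 [ 0.4651 -0.1693  0.075 ]
 [ 0.4984 -0.1587  0.075 ]
 [ 0.5104 -0.1927  0.075 ]]
```

View pics/w3.png

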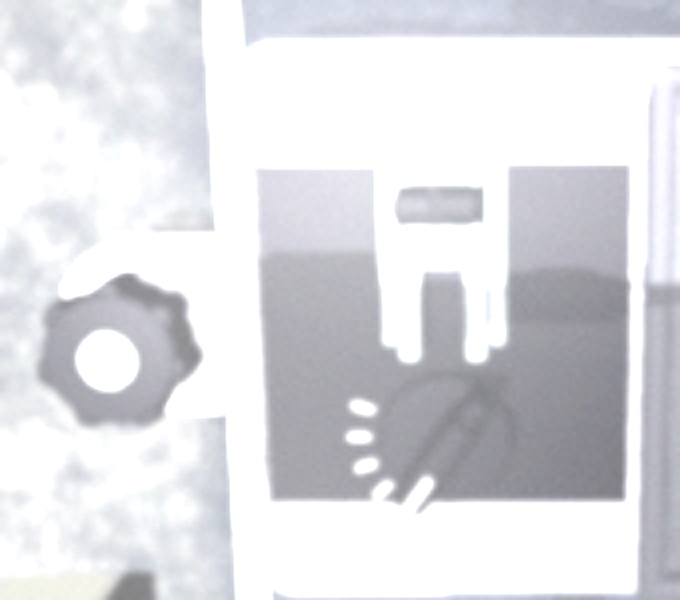

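```bash
python3 - <<'E'
from h import *
o=lambda p:np.array(p)/4+[185,95]
P=ray('wrist',[o(p) for p in [(258,169),(629,166),(625,498),(271,498)]],.055);print(np.round(P,4))
K=ray('wrist',[o((420,492)),o((490,380))],.081);print(np.round(K,4),np.arctan2(*(K[0]-K[1])[[1,0]]))
print('skirt',ray('wrist',[o((448,435))],.061))
F=ray('wrist',[o((118,352)),o((107,360))],.078);print('foot',F)
T=ray('wrist',[o((397,190)),o((482,190)),o((482,222)),o((397,222))],.088);print('tab',T)
print('rail',ray('wrist',[o((380,250)),o((506,250))],.061))
E
```

```text
[[ 0.4188 -0.2305  0.055 ]
 [ 0.418  -0.1312  0.055 ]
 [ 0.5121 -0.1303  0.055 ]
 [ 0.5121 -0.2315  0.055 ]]
[[ 0.5012 -0.187   0.081 ]
 [ 0.4704 -0.1681  0.081 ]] -0.5478699147728073
skirt [[ 0.49141261 -0.18033305  0.061     ]]
foot [[ 0.46360648 -0.2652715   0.078     ]
 [ 0.46575664 -0.26831532  0.078     ]]
tab [[ 0.42025399 -0.19059     0.088     ]
 [ 0.4202511  -0.16969678  0.088     ]
 [ 0.42813008 -0.16975275  0.088     ]
 [ 0.428133   -0.19077655  0.088     ]]
rail [[ 0.43962072 -0.19783694  0.061     ]
 [ 0.43961598 -0.16408542  0.061     ]]
```

```bash
python3 - <<'E'
from h import *
for z in [0,.1,.15,.19]:
    print(z,'wrist L,front',np.round(ray('wrist',[(357,300),(364,270),(385,254)],z)[:,:2],3).tolist(),'top corners',np.round(ray('top',[(297,190),(352,203),(361,142),(300,205)],z)[:,:2],3).tolist(),'scene',np.round(ray('scene',[(298,217),(326,158),(293,178),(222,140)],z)[:,:2],3).tolist())
print(to([.4925,-.1805,.14],-np.pi-.6))
E
```

```text
0 wrist L,front [[0.651, -0.101], [0.605, -0.093], [0.581, -0.066]] top corners [[0.607, 0.066], [0.585, -0.097], [0.776, -0.11], [0.564, 0.052]] scene [[0.61, 0.01], [0.682, -0.273], [0.719, -0.128], [1.052, -0.175]]
0.1 wrist L,front [[0.588, -0.115], [0.553, -0.109], [0.534, -0.088]] top corners [[0.581, 0.057], [0.561, -0.091], [0.734, -0.102], [0.542, 0.045]] scene [[0.553, 0.091], [0.616, -0.158], [0.649, -0.031], [0.943, -0.072]]
0.15 wrist L,front [[0.557, -0.122], [0.526, -0.116], [0.511, -0.098]] top corners [[0.569, 0.053], [0.549, -0.087], [0.713, -0.098], [0.531, 0.041]] scene [[0.525, 0.131], [0.583, -0.101], [0.614, 0.018], [0.889, -0.02]]
0.19 wrist L,front [[0.532, -0.127], [0.506, -0.122], [0.492, -0.107]] top corners [[0.558, 0.05], [0.539, -0.085], [0.697, -0.095], [0.522, 0.039]] scene [[0.502, 0.164], [0.557, -0.055], [0.586, 0.057], [0.845, 0.021]]
(array([-4.26, -1.96, 12.05]), array([ 0.  ,  0.  , 34.36]))
```

```bash
python3 -m crank '[{"dx":-1,"dy":-0.5,"dz":3,"wx":0,"wy":0,"wz":9},{"dx":-2,"dy":-1,"dz":6,"wx":0,"wy":0,"wz":18},{"dx":-3,"dy":-1.5,"dz":9,"wx":0,"wy":0,"wz":27},{"dx":-4.3,"dy":-2,"dz":12,"wx":0,"wy":0,"wz":34.4},{"dx":-4.3,"dy":-2,"dz":14,"wx":0,"wy":0,"wz":34.4},{"dx":-4.3,"dy":-2,"dz":16,"wx":0,"wy":0,"wz":34.4},{"dx":-4.3,"dy":-2,"dz":16.5,"wx":0,"wy":0,"wz":34.4},{"dx":-4.3,"dy":-2,"dz":16.5,"wx":0,"wy":0,"wz":34.4},{"dx":-4.3,"dy":-2,"dz":16.5,"wx":0,"wy":0,"wz":34.4},{"dx":-4.3,"dy":-2,"dz":16.5,"wx":0,"wy":0,"wz":34.4}]' 3 20
python3 - <<'E'
from h import *
f=arm.grab_frame('wrist');g=f[:,:,::-1]
cv2.imwrite('pics/w4.png',g)
s=arm.get_state();print(s['t'],s['eef_pos'],s['ee_rot'],s['force'],s['width'])
print(to([.4925,-.1805,.064],-np.pi-.6))
E
```

```text
t: 4.8
eef_pos: [0.4937, -0.1804, 0.0963]
ee_rot: [3.141, 0.001, 2.542]
force: [0.6, 0.5, 0.1]
width: 0.0299
gripper_force: 0.0
4.85 [ 0.49351576 -0.18041764  0.09612885] [3.14095404e+00 9.89905153e-04 2.54195466e+00] [-1.39965329 -0.52704703  0.77490204] 0.02970240380915345
(array([ 0.08, -0.07,  3.21]), array([0.04, 0.06, 0.02]))
```

View pics/w4.png

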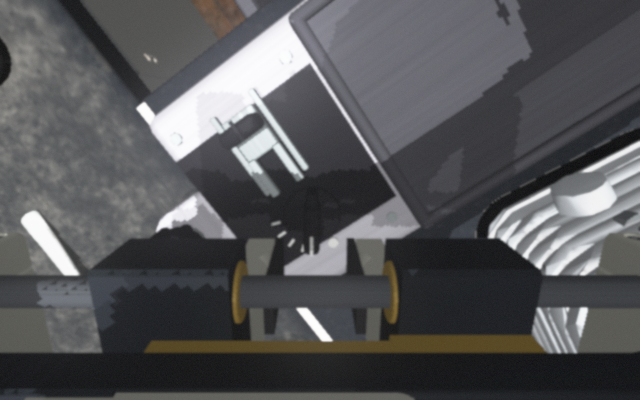

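The bar at about (310, 220) is vertical and midway between the fingers, so I'll go down and close.

```bash
python3 -m crank '[{"dx":0,"dy":0,"dz":1.2,"wx":0,"wy":0,"wz":0},{"dx":0,"dy":0,"dz":2.4,"wx":0,"wy":0,"wz":0},{"dx":0,"dy":0,"dz":3.2,"wx":0,"wy":0,"wz":0},{"dx":0,"dy":0,"dz":3.2,"wx":0,"wy":0,"wz":0},{"dx":0,"dy":0,"dz":3.2,"wx":0,"wy":0,"wz":0},{"dx":0,"dy":0,"dz":3.2,"wx":0,"wy":0,"wz":0},{"dx":0,"dy":0,"dz":3.2,"wx":0,"wy":0,"wz":0},{"dx":0,"dy":0,"dz":3.2,"wx":0,"wy":0,"wz":0},{"dx":0,"dy":0,"dz":3.2,"wx":0,"wy":0,"wz":0},{"dx":0,"dy":0,"dz":3.2,"wx":0,"wy":0,"wz":0}]' 3
python3 -m crank '[{"dx":0,"dy":0,"dz":0,"wx":0,"wy":0,"wz":0},{"dx":0,"dy":0,"dz":0,"wx":0,"wy":0,"wz":0},{"dx":0,"dy":0,"dz":0,"wx":0,"wy":0,"wz":0},{"dx":0,"dy":0,"dz":0,"wx":0,"wy":0,"wz":-7},{"dx":0,"dy":0,"dz":0,"wx":0,"wy":0,"wz":-14},{"dx":0,"dy":0,"dz":0,"wx":0,"wy":0,"wz":-21},{"dx":0,"dy":0,"dz":0,"wx":0,"wy":0,"wz":-28},{"dx":0,"dy":0,"dz":0,"wx":0,"wy":0,"wz":-34},{"dx":0,"dy":0,"dz":0,"wx":0,"wy":0,"wz":-36},{"dx":0,"dy":0,"dz":0,"wx":0,"wy":0,"wz":-36}]' 0 15
python3 -c "
from h import *
print(arm.get_state()['moment'])"
```

```text
t: 6.1
eef_pos: [0.4932, -0.1804, 0.0635]
ee_rot: [3.142, 0.0, 2.542]
force: [-0.2, 0.9, 0.2]
width: 0.03
gripper_force: 0.0
t: 7.35
eef_pos: [0.4931, -0.1804, 0.0635]
ee_rot: [3.142, -0.0, -3.114]
force: [-0.3, 0.1, -0.3]
width: 0.0005
gripper_force: 0.0
[ 0.01869975 -0.01315708 -0.02214132]
```

```bash
python3 - <<'E'
from h import *
f=arm.grab_frame('wrist');g=f[:,:,::-1]
cv2.imwrite('pics/w5.png',cv2.resize(g[130:390,160:480],None,fx=2.3,fy=2.3,interpolation=cv2.INTER_CUBIC))
print(arm.get_state()['width'])
E
```

```text
0.0003372703137566733
```

View pics/w5.png

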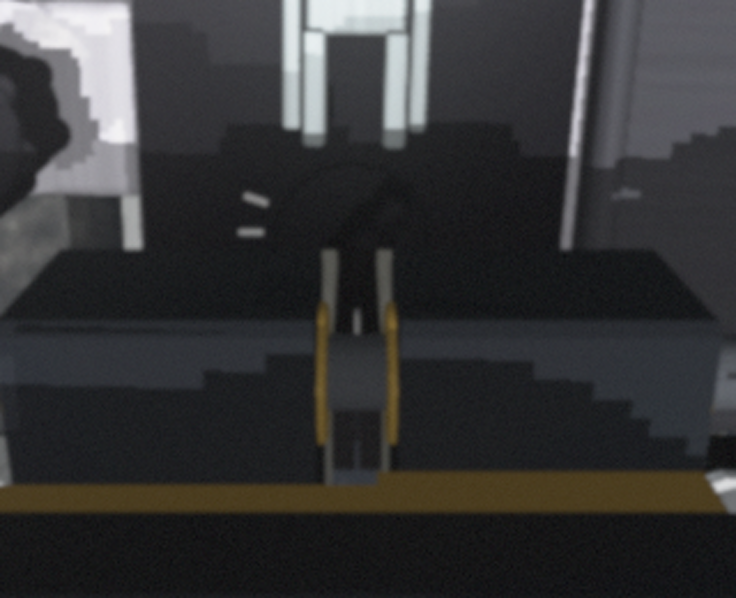

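```bash
python3 - <<'E'
from h import *
print(ray('wrist',[(160+357/2.3,130+310/2.3),(160+357/2.3,130+330/2.3)],.081),ray('wrist',[(160+400/2.3,130+187/2.3)],.081), ray('wrist',[(160+400/2.3,130+187/2.3)],.061))
f=cv2.imread('pics/w5.png')
f=cv2.resize(f,(320,260))
g=cv2.cvtColor(f,cv2.COLOR_BGR2GRAY)
print(g[64:112:2,112:190:3])
E
```

```text
[[ 0.50024159 -0.17970054  0.081     ]
 [ 0.50502819 -0.17956829  0.081     ]] [[ 0.47206227 -0.17159246  0.081     ]] [[ 0.47858256 -0.17028009  0.061     ]]
[[ 35  36  34  35  34  32  34  49  52  50  37  34  38  35  37  37  35  37
   48  77  78  56  33  37  36  34]
 [ 37  36  36  35  32  34  35  36  37  34  36  37  37  36  38  36  36  37
   38  37  38  36  35  33  32  33]
 [ 35  33  36  37  32  36  34  34  33  36  36  35  32  38  36  37  33  36
   36  34  35  35  32  36  32  32]
 [ 35  35  33  33  35  33  37  35  34  35  32  35  33  33  34  34  35  36
   33  34  34  34  36  32  32  33]
 [ 32  34  33  36  33  36  32  36  35  30  31  29  35  33  35  31  31  32
   30  32  35  32  31  31  32  29]
 [ 36  34  34  35  32  32  34  31  31  33  31  35  35  33  36  33  32  35
   31  30  29  31  33  31  32  30]
 [ 32  32  31  30  32  33  31  32  31  33  34  32  32  34  34  34  34  35
   36  27  31  31  32  30  30  32]
 [ 29  33  30  35  32  31  31  27  32  28  34  33  32  33  32  33  33  33
   27  25  28  27  33  30  30  25]
 [ 31  31  32  31  33  31  29  28  34  31  33  34  36  33  34  33  34
[... 975 characters left out ...]
24  23  23
   28  23  25  24  21  26  25  26]
 [120  53  23  24  29  25  27  27  26  28  29  27  20  20  21  21  24  24
   20  24  27  26  27  25  22  27]
 [ 91  41  28  25  24  23  22  24  26  28  28  24  25  22  20  24  25  27
   21  23  23  27  26  26  25  22]
 [ 30  27  26  27  28  26  26  26  25  25  24  21  20  23  24  29  26  24
   25  21  25  27  27  25  23  23]
 [ 23  23  23  24  25  26  26  26  25  22  24  20  21  26  24  25  26  26
   25  23  26  26  25  24  24  23]
 [ 27  26  19  26  22  27  23  23  28  35  54  51  26  19  24  21  26  36
   55  50  29  23  25  24  24  25]
 [ 27  24  26  24  26  24  25  24  28  46  83  75  26  20  21  21  22  49
   83  76  27  23  23  24  24  26]]
```

```bash
python3 -m crank '[{"dx":0,"dy":0,"dz":0,"wx":0,"wy":0,"wz":-2},{"dx":0,"dy":0,"dz":0,"wx":0,"wy":0,"wz":-2},{"dx":0,"dy":0,"dz":-1,"wx":0,"wy":0,"wz":-2},{"dx":0,"dy":0,"dz":-2,"wx":0,"wy":0,"wz":-2},{"dx":0,"dy":0,"dz":-4,"wx":0,"wy":0,"wz":-2},{"dx":0,"dy":0,"dz":-6,"wx":0,"wy":0,"wz":-2},{"dx":1,"dy":0,"dz":-6,"wx":0,"wy":0,"wz":-2},{"dx":2,"dy":0,"dz":-6,"wx":0,"wy":0,"wz":-2},{"dx":2,"dy":0,"dz":-6,"wx":0,"wy":0,"wz":-2},{"dx":2,"dy":0,"dz":-6,"wx":0,"wy":0,"wz":-2}]' 4
python3 - <<'E'
from h import *
f=arm.grab_frame('wrist');g=f[:,:,::-1]
s=arm.get_state();print(s['eef_pos'],s['ee_rot'])
u,v=proj('wrist',[.4925,-.18,.07]).astype(int);print(u,v)
c=cv2.resize(g[v-50:v+50,u-60:u+60],None,fx=6,fy=6,interpolation=cv2.INTER_CUBIC)
c=(255*(c/255.)**.45).astype(np.uint8)
cv2.imwrite('pics/w6.png',c)
E
```

```text
t: 8.65
eef_pos: [0.473, -0.181, 0.1232]
ee_rot: [-3.142, -0.0, -3.078]
force: [0.1, 1.1, -0.3]
width: 0.04
gripper_force: 0.0
[ 0.47318501 -0.1810397   0.12322989] [-3.14156545e+00 -3.82359822e-04 -3.07809397e+00]
314 234
```

View pics/w6.png

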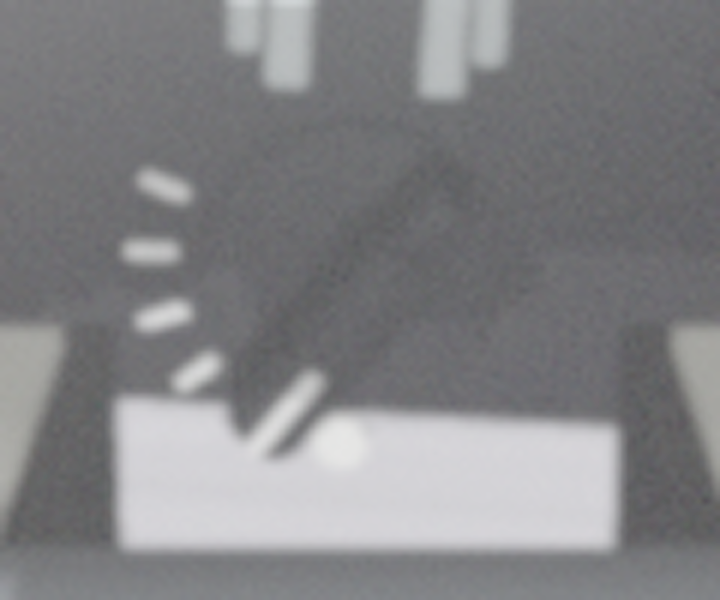

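```bash
python3 - <<'E'
from h import *
o=lambda x,y:(314-60+x/6,234-50+y/6)
for z in [.061,.071,.081]:
    K=ray('wrist',[o(255,465),o(455,165),o(225,400),o(370,115)],z)[:,:2]
    print(z,np.round(K,4).tolist(),'mid',K[:2].mean(0),np.arctan2(*(K[0]-K[1])[::-1]),np.hypot(*(K[0]-K[1])))
D=ray('wrist',[o(340,445),o(287,90),o(442,98)],.055)[0];print('dot',D,ray('wrist',[o(287,90),o(442,98)],.064))
k=arm.calibration('wrist');print(k['world_from_camera'][:3,3],proj('wrist',arm.get_state()['eef_pos']))
E
```

```text
0.061 [[0.5184, -0.1915], [0.4779, -0.1697], [0.5099, -0.1956], [0.4724, -0.1802]] mid [ 0.49815347 -0.18058838] -0.49263807812554744 0.04596342902960399
0.071 [[0.5135, -0.1912], [0.4747, -0.1704], [0.5053, -0.1951], [0.4694, -0.1804]] mid [ 0.49406644 -0.18078959] -0.49263807812554833 0.044048537344884835
0.081 [[0.5085, -0.191], [0.4714, -0.171], [0.5008, -0.1947], [0.4663, -0.1806]] mid [ 0.48997941 -0.18099079] -0.49263807812554805 0.042133645660165774
dot [ 0.51790411 -0.18102199  0.055     ] [[ 0.46905604 -0.19004828  0.064     ]
 [ 0.46887133 -0.17203965  0.064     ]]
[ 0.40005198 -0.18541789  0.30103148] [314.24746527 237.91285132]
```

```bash
python3 -c "
from h import *
print(to([.4925,-.1805,.07],-np.pi-.55))"
```

```text
(array([-1.93, -0.07,  5.32]), array([-1.000e-02, -2.000e-02,  3.515e+01]))
```

```bash
python3 -m crank '[{"dx":-0.5,"dy":0,"dz":0,"wx":0,"wy":0,"wz":9},{"dx":-1,"dy":0,"dz":0,"wx":0,"wy":0,"wz":18},{"dx":-1.9,"dy":-0.1,"dz":0.5,"wx":0,"wy":0,"wz":27},{"dx":-1.9,"dy":-0.1,"dz":1.5,"wx":0,"wy":0,"wz":35},{"dx":-1.9,"dy":-0.1,"dz":3,"wx":0,"wy":0,"wz":35},{"dx":-1.9,"dy":-0.1,"dz":4.5,"wx":0,"wy":0,"wz":35},{"dx":-1.9,"dy":-0.1,"dz":6,"wx":0,"wy":0,"wz":35},{"dx":-1.9,"dy":-0.1,"dz":6.6,"wx":0,"wy":0,"wz":35},{"dx":-1.9,"dy":-0.1,"dz":6.6,"wx":0,"wy":0,"wz":35},{"dx":-1.9,"dy":-0.1,"dz":6.6,"wx":0,"wy":0,"wz":35}]' 4.5
python3 -m crank '[{"dx":0,"dy":0,"dz":0,"wx":0,"wy":0,"wz":0},{"dx":0,"dy":0,"dz":0,"wx":0,"wy":0,"wz":0},{"dx":0,"dy":0,"dz":0,"wx":0,"wy":0,"wz":0},{"dx":0,"dy":0,"dz":0,"wx":0,"wy":0,"wz":0},{"dx":0,"dy":0,"dz":0,"wx":0,"wy":0,"wz":0},{"dx":0,"dy":0,"dz":0,"wx":0,"wy":0,"wz":0},{"dx":0,"dy":0,"dz":0,"wx":0,"wy":0,"wz":0},{"dx":0,"dy":0,"dz":0,"wx":0,"wy":0,"wz":0},{"dx":0,"dy":0,"dz":0,"wx":0,"wy":0,"wz":0},{"dx":0,"dy":0,"dz":0,"wx":0,"wy":0,"wz":0}]' 0 10
```

```text
t: 9.95
eef_pos: [0.4926, -0.1808, 0.0579]
ee_rot: [3.141, 0.001, 2.595]
force: [-0.2, 0.4, -0.1]
width: 0.0448
gripper_force: 0.0
t: 11.2
eef_pos: [0.493, -0.1808, 0.0581]
ee_rot: [3.141, 0.001, 2.595]
force: [-0.6, 1.0, 5.6]
width: 0.0006
gripper_force: 2.9
```

```bash
python3 -m crank '[{"dx":0,"dy":0,"dz":-0.5,"wx":0,"wy":0,"wz":0},{"dx":0,"dy":0,"dz":-0.5,"wx":0,"wy":0,"wz":0},{"dx":0,"dy":0,"dz":-0.5,"wx":0,"wy":0,"wz":0},{"dx":0,"dy":0,"dz":-0.5,"wx":0,"wy":0,"wz":0},{"dx":0,"dy":0,"dz":-0.3,"wx":0,"wy":0,"wz":0},{"dx":0,"dy":0,"dz":-0.1,"wx":0,"wy":0,"wz":0},{"dx":0,"dy":0,"dz":0.1,"wx":0,"wy":0,"wz":0},{"dx":0,"dy":0,"dz":0.2,"wx":0,"wy":0,"wz":0},{"dx":0,"dy":0,"dz":0.3,"wx":0,"wy":0,"wz":0},{"dx":0,"dy":0,"dz":0.4,"wx":0,"wy":0,"wz":0}]' 3
python3 -c "
from h import *
s=arm.get_state();print(s['eef_pos'],s['force'],s['moment'])"
```

```text
t: 12.45
eef_pos: [0.4922, -0.1808, 0.0534]
ee_rot: [3.142, 0.0, 2.594]
force: [-0.5, 0.5, 0.9]
width: 0.0301
gripper_force: 0.0
[ 0.49221403 -0.18079303  0.05342931] [-0.54341189  0.54464453  0.92996229] [-0.10775548  0.00971743  0.03899906]
```

```bash
python3 -m crank '[{"dx":0,"dy":0,"dz":0.2,"wx":0,"wy":0,"wz":0},{"dx":0,"dy":0,"dz":0.4,"wx":0,"wy":0,"wz":0},{"dx":0,"dy":0,"dz":0.6,"wx":0,"wy":0,"wz":0},{"dx":0,"dy":0,"dz":0.8,"wx":0,"wy":0,"wz":0},{"dx":0,"dy":0,"dz":0.9,"wx":0,"wy":0,"wz":0},{"dx":0,"dy":0,"dz":1,"wx":0,"wy":0,"wz":0},{"dx":0,"dy":0,"dz":1,"wx":0,"wy":0,"wz":0},{"dx":0,"dy":0,"dz":1,"wx":0,"wy":0,"wz":0},{"dx":0,"dy":0,"dz":1,"wx":0,"wy":0,"wz":0},{"dx":0,"dy":0,"dz":1,"wx":0,"wy":0,"wz":0}]'
python3 -m crank '[{"dx":0,"dy":0,"dz":0,"wx":0,"wy":0,"wz":0},{"dx":0,"dy":0,"dz":0,"wx":0,"wy":0,"wz":0},{"dx":0,"dy":0,"dz":0,"wx":0,"wy":0,"wz":0},{"dx":0,"dy":0,"dz":0,"wx":0,"wy":0,"wz":0},{"dx":0,"dy":0,"dz":0,"wx":0,"wy":0,"wz":0},{"dx":0,"dy":0,"dz":0,"wx":0,"wy":0,"wz":0},{"dx":0,"dy":0,"dz":0,"wx":0,"wy":0,"wz":0},{"dx":0,"dy":0,"dz":0,"wx":0,"wy":0,"wz":0},{"dx":0,"dy":0,"dz":0,"wx":0,"wy":0,"wz":0},{"dx":0,"dy":0,"dz":0,"wx":0,"wy":0,"wz":0}]' 0 15
```

```text
t: 13.7
eef_pos: [0.4922, -0.1808, 0.0435]
ee_rot: [3.142, 0.0, 2.594]
force: [0.7, -0.9, 0.5]
width: 0.03
gripper_force: 0.0
t: 14.95
eef_pos: [0.4919, -0.1816, 0.0435]
ee_rot: [-3.141, -0.0, 2.594]
force: [0.4, -5.1, -0.5]
width: 0.0099
gripper_force: 15.0
```

```bash
python3 -m crank '[{"dx":0,"dy":0,"dz":0,"wx":0,"wy":0,"wz":-5},{"dx":0,"dy":0,"dz":0,"wx":0,"wy":0,"wz":-10},{"dx":0,"dy":0,"dz":0,"wx":0,"wy":0,"wz":-15},{"dx":0,"dy":0,"dz":0,"wx":0,"wy":0,"wz":-20},{"dx":0,"dy":0,"dz":0,"wx":0,"wy":0,"wz":-25},{"dx":0,"dy":0,"dz":0,"wx":0,"wy":0,"wz":-29},{"dx":0,"dy":0,"dz":0,"wx":0,"wy":0,"wz":-31},{"dx":0,"dy":0,"dz":0,"wx":0,"wy":0,"wz":-32},{"dx":0,"dy":0,"dz":0,"wx":0,"wy":0,"wz":-33},{"dx":0,"dy":0,"dz":0,"wx":0,"wy":0,"wz":-33}]'
python3 -c "
from h import *
s=arm.get_state();print(s['eef_pos'],s['force'],s['moment'])"
```

```text
t: 16.2
eef_pos: [0.4918, -0.1818, 0.0435]
ee_rot: [-3.141, -0.001, -3.113]
force: [-1.0, -6.4, 0.0]
width: 0.0102
gripper_force: 15.0
[ 0.4918276  -0.18177824  0.04352795] [-0.97520573 -6.43419523  0.01887585] [-2.37400657  0.18722479 -0.21139123]
```

```bash
python3 -m crank '[{"dx":0,"dy":0,"dz":0,"wx":0,"wy":0,"wz":-32},{"dx":0,"dy":0,"dz":0,"wx":0,"wy":0,"wz":-32},{"dx":0,"dy":0,"dz":0,"wx":0,"wy":0,"wz":-32},{"dx":0,"dy":0,"dz":-1,"wx":0,"wy":0,"wz":-32},{"dx":0,"dy":0,"dz":-2.5,"wx":0,"wy":0,"wz":-32},{"dx":0,"dy":0,"dz":-4.5,"wx":0,"wy":0,"wz":-32},{"dx":0,"dy":0,"dz":-5,"wx":0,"wy":0,"wz":-32},{"dx":0,"dy":0,"dz":-5,"wx":0,"wy":0,"wz":-32},{"dx":0,"dy":0,"dz":-5,"wx":0,"wy":0,"wz":-32},{"dx":0,"dy":0,"dz":-5,"wx":0,"wy":0,"wz":-32}]' 4.5
python3 - <<'E'
from h import *
print(to([.4243,-.1815,.048],-np.pi))
f=arm.grab_frame('wrist')
for q in ['catch_grip','heat_grip']:
    print(q,[(np.round(x['centre'],4),round(x['confidence'],2)) for x in arm.mark_of('wrist',q)[:1]])
E
```

```text
t: 17.45
eef_pos: [0.4918, -0.1808, 0.0929]
ee_rot: [3.141, -0.001, -2.555]
force: [-0.8, 0.0, -0.3]
width: 0.045
gripper_force: 0.0
(array([5.66, 3.67, 4.49]), array([ 2.000e-02, -6.000e-02,  3.362e+01]))
catch_grip [(array([ 0.421 , -0.1805,  0.0816]), 0.97)]
heat_grip [(array([ 0.4932, -0.1803,  0.0676]), 0.88)]
```

```bash
python3 -m crank '[{"dx":1,"dy":0.6,"dz":0,"wx":0,"wy":0,"wz":9},{"dx":2,"dy":1.3,"dz":0,"wx":0,"wy":0,"wz":18},{"dx":3.5,"dy":2.3,"dz":0,"wx":0,"wy":0,"wz":27},{"dx":5,"dy":3.2,"dz":0,"wx":0,"wy":0,"wz":33.6},{"dx":5.7,"dy":3.7,"dz":0,"wx":0,"wy":0,"wz":33.6},{"dx":5.7,"dy":3.7,"dz":0,"wx":0,"wy":0,"wz":33.6},{"dx":5.7,"dy":3.7,"dz":0,"wx":0,"wy":0,"wz":33.6},{"dx":5.7,"dy":3.7,"dz":0,"wx":0,"wy":0,"wz":33.6},{"dx":5.7,"dy":3.7,"dz":0,"wx":0,"wy":0,"wz":33.6},{"dx":5.7,"dy":3.7,"dz":0,"wx":0,"wy":0,"wz":33.6}]'
python3 - <<'E'
from h import *
f=arm.grab_frame('wrist');g=f[:,:,::-1]
print(to([.4243,-.1815,.048],-np.pi))
u,v=proj('wrist',[.4925,-.181,.07]).astype(int);print(u,v)
c=g[max(0,v-25):v+25,u-30:u+30];cv2.imwrite('pics/w7.png',cv2.resize(c,None,fx=8,fy=8))
gray=c.max(2);w=np.argwhere(gray>150);print(v,c.shape,gray.max(),len(w))
for r in gray[::2,::3]:print(' '.join(f'{x:3d}' for x in r))
E
```

```text
t: 18.85
eef_pos: [0.4244, -0.1815, 0.0934]
ee_rot: [-3.142, -0.0, -3.141]
force: [0.3, -0.5, -0.5]
width: 0.0449
gripper_force: 0.0
(array([-0.  ,  0.01,  4.54]), array([-0.  , -0.01,  0.05]))
314 321
321 (50, 60, 3) 255 616
120 121 121 120 120 121 120 121 119 120 120 118 120 119 119 118 120 119 120 118
121 121 120 120 120 122 120 122 122 121 120 121 122 120 119 121 120 120 120 120
123 121 121 123 122 121 122 120 121 122 120 119 121 120 121 122 117 121 121 120
120 119 121 119 122 119 120 119 121 120 119 118 119 120 117 116 119 119 117 117
118 117 118 119 119 118 118 117 117 116 116 116 117 117 115 116 116 116 116 115
115 115 115 113 113 113 115 112 113 114 113 112 114 113 113 112 111 112 112 111
113  95  95  95  95  94  96  93  89  93  93  91  87  91  89  92  93  91  90  89
 83  79  82  80  79  78  79  80  67  76  76  75  67  68  72  79  75  74  74  71
 80  78  82  80  79  81  81  78  70  74  72  73  68  71  70  76  74  73  72  68
 88  82  82  81  81  80  79  78  75  75  75  74  71  71  72  75  75  75  73  71
200 106  80  82  82  81  81  79  77  79  76  77  73  70  72  74  76  75  7
[... 425 characters left out ...]
  90  82  83  80  82  81  78  74  75  74  78  77  77  76  75
168 237 128 113 104 196 105  89  79  81  81  79  76  78  82  84  83  84  85  83
251 251 251 251 248 255 223 189  92  81  80  80  77 161 182 184 185 184 182 184
255 255 255 255 255 255 255 254 111  82  81  81  84 230 244 244 245 245 245 244
255 255 255 255 255 255 255 255 143  82 102  81  84 237 248 248 248 248 248 248
255 255 255 255 255 255 255 255 147  94 222 100  85 234 247 247 246 247 247 247
255 255 255 255 255 255 255 255 145 118 234 126 110 213 229 228 228 229 228 227
170 170 170 172 168 170 169 168 150 148 154 148 148 152 155 151 152 154 153 154
151 150 150 150 150 150 149 150 149 147 150 149 148 148 146 149 146 146 147 146
```

The bar now stands straight with its white line at u=314, pointing to the back, so the knob is off. Next is the catch.

```bash
python3 -m crank '[{"dx":0,"dy":0,"dz":2,"wx":0,"wy":0,"wz":0},{"dx":0,"dy":0,"dz":3.5,"wx":0,"wy":0,"wz":0},{"dx":0,"dy":0,"dz":4.2,"wx":0,"wy":0,"wz":0},{"dx":0,"dy":0,"dz":4.4,"wx":0,"wy":0,"wz":0},{"dx":0,"dy":0,"dz":4.4,"wx":0,"wy":0,"wz":0},{"dx":0,"dy":0,"dz":4.4,"wx":0,"wy":0,"wz":0},{"dx":0,"dy":0,"dz":4.4,"wx":0,"wy":0,"wz":0},{"dx":0,"dy":0,"dz":4.4,"wx":0,"wy":0,"wz":0},{"dx":0,"dy":0,"dz":4.4,"wx":0,"wy":0,"wz":0},{"dx":0,"dy":0,"dz":4.4,"wx":0,"wy":0,"wz":0}]' 4.5
python3 -m crank '[{"dx":0,"dy":0,"dz":0,"wx":0,"wy":0,"wz":0},{"dx":0,"dy":0,"dz":0,"wx":0,"wy":0,"wz":0},{"dx":0,"dy":0,"dz":0,"wx":0,"wy":0,"wz":0},{"dx":0,"dy":0,"dz":0,"wx":0,"wy":0,"wz":0},{"dx":0,"dy":0,"dz":0,"wx":0,"wy":0,"wz":0},{"dx":-0.6,"dy":0,"dz":0,"wx":0,"wy":0,"wz":0},{"dx":-1.2,"dy":0,"dz":0,"wx":0,"wy":0,"wz":0},{"dx":-1.8,"dy":0,"dz":0,"wx":0,"wy":0,"wz":0},{"dx":-2.2,"dy":0,"dz":0,"wx":0,"wy":0,"wz":0},{"dx":-2.4,"dy":0,"dz":0,"wx":0,"wy":0,"wz":0}]' 0 15
```

```text
t: 20.15
eef_pos: [0.4242, -0.1816, 0.0495]
ee_rot: [3.142, -0.0, -3.141]
force: [-0.4, 0.7, -0.1]
width: 0.0453
gripper_force: 0.0
t: 21.4
eef_pos: [0.4482, -0.1819, 0.0495]
ee_rot: [-3.141, -0.001, -3.141]
force: [-2.1, -5.4, 2.8]
width: 0.0241
gripper_force: 15.0
```

```bash
python3 -m crank '[{"dx":-0.1,"dy":0,"dz":0,"wx":0,"wy":0,"wz":0},{"dx":-0.2,"dy":0,"dz":0,"wx":0,"wy":0,"wz":0},{"dx":-0.3,"dy":0,"dz":0,"wx":0,"wy":0,"wz":0},{"dx":-0.4,"dy":0,"dz":0,"wx":0,"wy":0,"wz":0},{"dx":-0.5,"dy":0,"dz":0,"wx":0,"wy":0,"wz":0},{"dx":-0.5,"dy":0,"dz":0,"wx":0,"wy":0,"wz":0},{"dx":-0.5,"dy":0,"dz":0,"wx":0,"wy":0,"wz":0},{"dx":-0.5,"dy":0,"dz":0,"wx":0,"wy":0,"wz":0},{"dx":-0.5,"dy":0,"dz":0,"wx":0,"wy":0,"wz":0},{"dx":-0.5,"dy":0,"dz":0,"wx":0,"wy":0,"wz":0}]'
```

```text
t: 22.65
eef_pos: [0.4503, -0.1819, 0.0494]
ee_rot: [-3.141, -0.005, -3.141]
force: [-8.9, -3.7, 9.4]
width: 0.0237
gripper_force: 15.0
```

```bash
python3 -m crank '[{"dx":0,"dy":0,"dz":0,"wx":0,"wy":0,"wz":0},{"dx":0,"dy":0,"dz":0,"wx":0,"wy":0,"wz":0},{"dx":0.2,"dy":0,"dz":0,"wx":0,"wy":0,"wz":0},{"dx":0.2,"dy":0,"dz":-3,"wx":0,"wy":0,"wz":0},{"dx":0.2,"dy":0,"dz":-8,"wx":0,"wy":0,"wz":0},{"dx":0.7,"dy":3,"dz":-13,"wx":0,"wy":0,"wz":0},{"dx":1.5,"dy":8,"dz":-16,"wx":0,"wy":0,"wz":0},{"dx":2,"dy":14,"dz":-17,"wx":0,"wy":0,"wz":0},{"dx":3,"dy":20,"dz":-17,"wx":0,"wy":0,"wz":0},{"dx":4,"dy":26,"dz":-17,"wx":0,"wy":0,"wz":0}]' 6
python3 -m crank '[{"dx":0,"dy":6,"dz":0,"wx":0,"wy":0,"wz":0},{"dx":0,"dy":12,"dz":0,"wx":0,"wy":0,"wz":0},{"dx":0,"dy":18,"dz":0,"wx":0,"wy":0,"wz":0},{"dx":0,"dy":22,"dz":0,"wx":0,"wy":0,"wz":0},{"dx":0,"dy":24,"dz":0,"wx":0,"wy":0,"wz":0},{"dx":0,"dy":24,"dz":0,"wx":0,"wy":0,"wz":0},{"dx":0,"dy":24,"dz":0,"wx":0,"wy":0,"wz":0},{"dx":0,"dy":24,"dz":0,"wx":0,"wy":0,"wz":0},{"dx":0,"dy":24,"dz":0,"wx":0,"wy":0,"wz":0},{"dx":0,"dy":24,"dz":0,"wx":0,"wy":0,"wz":0}]'
python3 - <<'E'
from h import *
f=arm.grab_frame('wrist');cv2.imwrite('pics/w8.png',f[:,:,::-1])
s=arm.get_state();print(s['eef_pos'],s['ee_rot'],s['q'])
print([(np.round(x['centre'],4),round(x['confidence'],2)) for x in arm.mark_of('wrist','level')[:2]])
m=arm.masks_of('wrist','level')[0];p=m['pixels'].astype(np.uint8)
ct=max(cv2.findContours(p,0,1)[0],key=cv2.contourArea)
r=cv2.minAreaRect(ct);print(r,m['confidence']);b=cv2.boxPoints(r)
P=ray('wrist',b,.034);print(np.round(P,4),P.mean(0))
l=cv2.fitLine(ct,cv2.DIST_L2,0,.01,.01).ravel();
# line through mask pixels
ys,xs=np.nonzero(p);l=cv2.fitLine(np.c_[xs,ys].astype(np.float32),cv2.DIST_L2,0,.01,.01).ravel()
A=ray('wrist',[l[2:]-50*l[:2],l[2:]+50*l[:2]],.034);d=A[1]-A[0];print('heading',np.arctan2(d[1],d[0]))
E
```

```text
t: 23.9
eef_pos: [0.4125, 0.0804, 0.2199]
ee_rot: [3.14, 0.001, -3.141]
force: [0.8, 0.7, -0.1]
width: 0.0598
gripper_force: 0.0
t: 25.15
eef_pos: [0.413, 0.3181, 0.2197]
ee_rot: [3.141, 0.0, -3.141]
force: [0.8, -0.1, 0.3]
width: 0.0602
gripper_force: 0.0
[0.41299215 0.31812655 0.21960889] [ 3.14133510e+00  1.09069384e-04 -3.14139542e+00] [ 1.03310176e+00  9.48410200e-02 -3.01426175e-01 -4.15040975e-05
 -1.17425207e+00 -2.60368482e+00]
[(array([0.4307, 0.3303, 0.0024]), 0.66)]
((324.4159240722656, 183.76107788085938), (23.680768966674805, 137.96044921875), 3.814074993133545) 0.7
[[0.5061 0.3112 0.034 ]
 [0.3567 0.321  0.034 ]
 [0.3582 0.3446 0.034 ]
 [0.508  0.3376 0.034 ]] [0.43226339 0.32861044 0.034     ]
heading 3.0889158293738075
```

```bash
python3 -c "
from h import *
print(to([.4325,.3287,-.006],-np.pi-.056))"
```

```text
(array([-1.95,  1.03, 22.56]), array([0.01, 0.  , 3.24]))
```

```bash
python3 -m crank '[{"dx":-1,"dy":0.5,"dz":5,"wx":0,"wy":0,"wz":2},{"dx":-2,"dy":1,"dz":10,"wx":0,"wy":0,"wz":3.2},{"dx":-2,"dy":1,"dz":15,"wx":0,"wy":0,"wz":3.2},{"dx":-2,"dy":1,"dz":18,"wx":0,"wy":0,"wz":3.2},{"dx":-2,"dy":1,"dz":20,"wx":0,"wy":0,"wz":3.2},{"dx":-2,"dy":1,"dz":21.5,"wx":0,"wy":0,"wz":3.2},{"dx":-2,"dy":1,"dz":22.2,"wx":0,"wy":0,"wz":3.2},{"dx":-2,"dy":1,"dz":22.5,"wx":0,"wy":0,"wz":3.2},{"dx":-2,"dy":1,"dz":22.5,"wx":0,"wy":0,"wz":3.2},{"dx":-2,"dy":1,"dz":22.5,"wx":0,"wy":0,"wz":3.2}]'
python3 -m crank '[{"dx":0,"dy":0,"dz":0,"wx":0,"wy":0,"wz":0},{"dx":0,"dy":0,"dz":0,"wx":0,"wy":0,"wz":0},{"dx":0,"dy":0,"dz":0,"wx":0,"wy":0,"wz":0},{"dx":0,"dy":0,"dz":0,"wx":0,"wy":0,"wz":0},{"dx":0,"dy":0,"dz":0,"wx":0,"wy":0,"wz":0},{"dx":0,"dy":0,"dz":0,"wx":0,"wy":0,"wz":0},{"dx":0,"dy":0,"dz":-1,"wx":0,"wy":0,"wz":0},{"dx":0,"dy":0,"dz":-4,"wx":0,"wy":0,"wz":0},{"dx":0,"dy":0,"dz":-8,"wx":0,"wy":0,"wz":0},{"dx":0,"dy":0,"dz":-12,"wx":0,"wy":0,"wz":0}]' 0 30
python3 -c "
from h import *
print(to([.4645,-.0155,.115],-np.pi-.056+1.627))"
```

```text
t: 26.55
eef_pos: [0.4332, 0.3288, -0.0049]
ee_rot: [3.141, 0.001, 3.086]
force: [0.3, -0.3, -0.4]
width: 0.0601
gripper_force: 0.0
t: 27.8
eef_pos: [0.4325, 0.3279, 0.1159]
ee_rot: [-3.141, -0.001, 3.086]
force: [0.7, 0.9, -2.8]
width: 0.0236
gripper_force: 30.0
(array([ -5.09, -34.11,   0.11]), array([-0.000e+00, -5.000e-02, -9.318e+01]))
```

```bash
python3 -m crank '[{"dx":-0.2,"dy":-3,"dz":0,"wx":0,"wy":0,"wz":-9.5},{"dx":-0.4,"dy":-7,"dz":0,"wx":0,"wy":0,"wz":-19},{"dx":-0.7,"dy":-11,"dz":0,"wx":0,"wy":0,"wz":-28.5},{"dx":-1,"dy":-15,"dz":0,"wx":0,"wy":0,"wz":-38},{"dx":-1.3,"dy":-19,"dz":0,"wx":0,"wy":0,"wz":-47.5},{"dx":-1.6,"dy":-23,"dz":0,"wx":0,"wy":0,"wz":-57},{"dx":-1.9,"dy":-27,"dz":0,"wx":0,"wy":0,"wz":-66.5},{"dx":-2.2,"dy":-30.5,"dz":0,"wx":0,"wy":0,"wz":-76},{"dx":-2.2,"dy":-33,"dz":0,"wx":0,"wy":0,"wz":-85.5},{"dx":-2.2,"dy":-34.3,"dz":0,"wx":0,"wy":0,"wz":-93.2}]'
python3 -c "
from h import *
s=arm.get_state();print(s['q'],s['force'])
print(to([.436,-.0165,.062],-1.57))"
```

```text
t: 29.05
eef_pos: [0.4352, -0.0166, 0.1148]
ee_rot: [3.141, 0.0, -1.567]
force: [1.1, -0.3, -2.7]
width: 0.024
gripper_force: 30.0
[ 4.17654770e-01  4.36029166e-02 -6.20850593e-01 -2.90641508e-04
 -9.06613300e-01 -4.13383364e-01] [ 1.09639176 -0.252488   -2.67238998]
(array([-0.01, -0.08,  5.28]), array([0.02, 0.01, 0.19]))
```

```bash
python3 -m crank '[{"dx":0,"dy":0,"dz":1.5,"wx":0,"wy":0,"wz":0},{"dx":0,"dy":0,"dz":3,"wx":0,"wy":0,"wz":0},{"dx":0,"dy":0,"dz":4.2,"wx":0,"wy":0,"wz":0},{"dx":0,"dy":0,"dz":4.9,"wx":0,"wy":0,"wz":0},{"dx":0,"dy":0,"dz":5.2,"wx":0,"wy":0,"wz":0},{"dx":0,"dy":0,"dz":5.4,"wx":0,"wy":0,"wz":0},{"dx":0,"dy":0,"dz":5.5,"wx":0,"wy":0,"wz":0},{"dx":0,"dy":0,"dz":5.6,"wx":0,"wy":0,"wz":0},{"dx":0,"dy":0,"dz":5.7,"wx":0,"wy":0,"wz":0},{"dx":0,"dy":0,"dz":5.7,"wx":0,"wy":0,"wz":0}]'
```

```text
t: 30.3
eef_pos: [0.4362, -0.0153, 0.0577]
ee_rot: [-3.141, -0.0, -1.57]
force: [-0.9, -1.0, 0.6]
width: 0.0239
gripper_force: 30.0
```

```bash
python3 -m crank '[{"dx":0,"dy":0,"dz":0,"wx":0,"wy":0,"wz":0},{"dx":0,"dy":0,"dz":0,"wx":0,"wy":0,"wz":0},{"dx":0,"dy":0,"dz":0,"wx":0,"wy":0,"wz":0},{"dx":0,"dy":0,"dz":0,"wx":0,"wy":0,"wz":0},{"dx":0,"dy":0,"dz":-1.5,"wx":0,"wy":0,"wz":0},{"dx":0,"dy":0,"dz":-4,"wx":0,"wy":0,"wz":0},{"dx":0,"dy":0,"dz":-8,"wx":0,"wy":0,"wz":0},{"dx":0,"dy":0,"dz":-8,"wx":0,"wy":0,"wz":0},{"dx":0,"dy":0,"dz":-8,"wx":0,"wy":0,"wz":0},{"dx":0,"dy":0,"dz":-8,"wx":0,"wy":0,"wz":0}]' 5.5
python3 - <<'E'
from h import *
f=arm.grab_frame('wrist');g=f[:,:,::-1]
s=arm.get_state();print(s['eef_pos'])
print([(np.round(x['centre'],4),round(x['confidence'],2)) for x in arm.mark_of('wrist','level')[:2]])
for q in ['level','bubble']:
    for m in arm.masks_of('wrist',q)[:2]:
        ys,xs=np.nonzero(m['pixels']);print(q,m['confidence'],xs.min(),xs.max(),ys.min(),ys.max(),len(xs))
print([(np.round(x['centre'],4),round(x['confidence'],2)) for x in arm.find_in('wrist','bubble')[:2]])
cv2.imwrite('pics/lv1.png',g)
c=g[130:245,255:370];cv2.imwrite('pics/w9.png',cv2.resize(c,None,fx=5,fy=5,interpolation=cv2.INTER_CUBIC))
E
```

```text
t: 31.55
eef_pos: [0.4352, -0.0155, 0.1365]
ee_rot: [3.14, -0.001, -1.57]
force: [0.4, 1.2, -0.8]
width: 0.0549
gripper_force: 0.0
[ 0.43532297 -0.01544816  0.13657723]
[(array([ 0.4342, -0.01  ,  0.0651]), 0.83)]
level 0.85 293 333 96 315 6891
level 0.34 156 389 0 340 52360
bubble 0.44 156 389 0 340 52317
[(array([ 0.4366, -0.0114,  0.0984]), 0.64)]
```

View pics/w9.png

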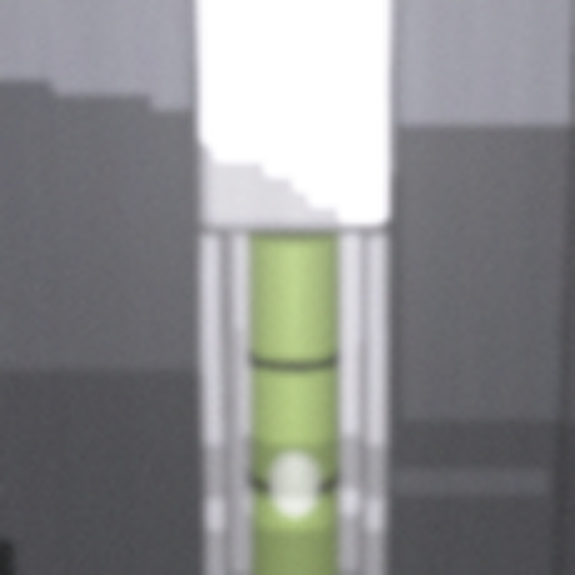

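```bash
python3 -m crank '[{"dx":6,"dy":-0.7,"dz":0,"wx":0,"wy":0,"wz":0},{"dx":12,"dy":-1.4,"dz":0,"wx":0,"wy":0,"wz":0},{"dx":18,"dy":-2.1,"dz":0,"wx":0,"wy":0,"wz":0},{"dx":23,"dy":-2.9,"dz":0,"wx":0,"wy":0,"wz":0},{"dx":25.2,"dy":-2.9,"dz":0.5,"wx":0,"wy":0,"wz":0},{"dx":25.2,"dy":-2.9,"dz":3,"wx":0,"wy":0,"wz":0},{"dx":25.2,"dy":-2.9,"dz":6,"wx":0,"wy":0,"wz":0},{"dx":25.2,"dy":-2.9,"dz":8.5,"wx":0,"wy":0,"wz":0},{"dx":25.2,"dy":-2.9,"dz":9.4,"wx":0,"wy":0,"wz":0},{"dx":25.2,"dy":-2.9,"dz":9.4,"wx":0,"wy":0,"wz":0}]' 7
python3 -m crank '[{"dx":0,"dy":0,"dz":0,"wx":0,"wy":0,"wz":0},{"dx":0,"dy":0,"dz":0,"wx":0,"wy":0,"wz":0},{"dx":0,"dy":0,"dz":0,"wx":0,"wy":0,"wz":0},{"dx":0,"dy":0,"dz":0,"wx":0,"wy":0,"wz":0},{"dx":0,"dy":0,"dz":0,"wx":0,"wy":0,"wz":0},{"dx":0,"dy":0,"dz":0,"wx":0,"wy":0,"wz":0},{"dx":0,"dy":0,"dz":0,"wx":0,"wy":0,"wz":0},{"dx":0,"dy":0,"dz":0,"wx":0,"wy":0,"wz":0},{"dx":0,"dy":0,"dz":0,"wx":0,"wy":0,"wz":0},{"dx":0,"dy":0,"dz":0,"wx":0,"wy":0,"wz":0}]' 0 15
```

```text
t: 33.05
eef_pos: [0.4649, -0.2672, 0.0432]
ee_rot: [3.14, 0.0, -1.57]
force: [-0.4, 0.1, 0.5]
width: 0.0701
gripper_force: 0.0
t: 34.3
eef_pos: [0.4648, -0.2673, 0.0438]
ee_rot: [3.141, -0.0, -1.57]
force: [-3.6, 0.5, 6.0]
width: 0.0366
gripper_force: 15.0
```

```bash
python3 -m crank '[{"dx":0,"dy":0,"dz":0,"wx":0,"wy":0,"wz":9.5},{"dx":0,"dy":0,"dz":0,"wx":0,"wy":0,"wz":19},{"dx":0,"dy":0,"dz":0,"wx":0,"wy":0,"wz":28.5},{"dx":0,"dy":0,"dz":0,"wx":0,"wy":0,"wz":38},{"dx":0,"dy":0,"dz":0,"wx":0,"wy":0,"wz":47.5},{"dx":0,"dy":0,"dz":0,"wx":0,"wy":0,"wz":57},{"dx":0,"dy":0,"dz":0,"wx":0,"wy":0,"wz":66.5},{"dx":0,"dy":0,"dz":0,"wx":0,"wy":0,"wz":76},{"dx":0,"dy":0,"dz":0,"wx":0,"wy":0,"wz":86},{"dx":0,"dy":0,"dz":0,"wx":0,"wy":0,"wz":86}]'
```

```text
t: 35.55
eef_pos: [0.4661, -0.2682, 0.0439]
ee_rot: [-3.14, 0.002, -3.073]
force: [1.4, -5.3, 0.1]
width: 0.0361
gripper_force: 15.0
```

```bash
python3 -m crank '[{"dx":0,"dy":0,"dz":0,"wx":0,"wy":0,"wz":0},{"dx":0,"dy":0,"dz":0,"wx":0,"wy":0,"wz":0},{"dx":0,"dy":0,"dz":0,"wx":0,"wy":0,"wz":0},{"dx":0,"dy":0,"dz":-1,"wx":0,"wy":0,"wz":0},{"dx":0,"dy":0,"dz":-4,"wx":0,"wy":0,"wz":-8},{"dx":0,"dy":3,"dz":-9.3,"wx":0,"wy":0,"wz":-18},{"dx":0.3,"dy":9,"dz":-9.3,"wx":0,"wy":0,"wz":-28},{"dx":0.6,"dy":15,"dz":-9.3,"wx":0,"wy":0,"wz":-38},{"dx":1,"dy":21,"dz":-9.3,"wx":0,"wy":0,"wz":-48},{"dx":1.2,"dy":25.4,"dz":-9.3,"wx":0,"wy":0,"wz":-58}]' 7
python3 -m crank '[{"dx":0,"dy":0,"dz":0,"wx":0,"wy":0,"wz":-9},{"dx":0,"dy":0,"dz":0,"wx":0,"wy":0,"wz":-18},{"dx":0,"dy":0,"dz":0,"wx":0,"wy":0,"wz":-28},{"dx":0,"dy":0,"dz":0,"wx":0,"wy":0,"wz":-28},{"dx":0,"dy":0,"dz":0,"wx":0,"wy":0,"wz":-28},{"dx":0,"dy":0,"dz":0,"wx":0,"wy":0,"wz":-28},{"dx":0,"dy":0,"dz":0,"wx":0,"wy":0,"wz":-28},{"dx":0,"dy":0,"dz":0,"wx":0,"wy":0,"wz":-28},{"dx":0,"dy":0,"dz":0,"wx":0,"wy":0,"wz":-28},{"dx":0,"dy":0,"dz":0,"wx":0,"wy":0,"wz":-28}]'
cat > bub.py <<'E'
from h import *
def bub():
    f=arm.grab_frame('wrist');g=f[:,:,::-1].astype(int)
    sat=g.max(2)-g.min(2);s=arm.get_state();print(s['t'],s['eef_pos'],s['ee_rot'])
    return g,sat
E
python3 - <<'E'
from bub import *
old=cv2.imread('pics/lv1.png').astype(int)
g,_=bub();cv2.imwrite('pics/lv2.png',g)
for a in (old,g):
    col=a[150:260,310:319].mean(1)   # BGR along rows
    green=(col[:,1]-col[:,0])
    print([f'{150+i}:{int(x)}/{int(y)}' for i,(x,y) in enumerate(zip(green,col[:,1]))])
print(proj('wrist',[.4355,-.0165,.094]))
E
```

```text
t: 36.8
eef_pos: [0.4349, -0.0126, 0.1375]
ee_rot: [-3.14, 0.001, -2.052]
force: [1.0, 0.1, 0.5]
width: 0.07
gripper_force: 0.0
t: 38.05
eef_pos: [0.4353, -0.0147, 0.1364]
ee_rot: [3.142, -0.0, -1.57]
force: [-0.7, 0.5, 0.0]
width: 0.0702
gripper_force: 0.0
38.1 [ 0.43525268 -0.01470853  0.1364481 ] [ 3.14156308e+00 -5.38942016e-06 -1.57022245e+00]
['150:0/255', '151:0/255', '152:0/255', '153:0/255', '154:0/255', '155:0/255', '156:0/255', '157:0/255', '158:0/255', '159:0/255', '160:0/255', '161:0/255', '162:0/255', '163:0/255', '164:0/254', '165:-1/250', '166:-2/243', '167:-2/240', '168:-3/236', '169:-3/232', '170:-4/229', '171:-4/225', '172:-5/221', '173:-5/216', '174:-6/201', '175:-2/174', '176:11/149', '177:33/153', '178:50/177', '179:60/195', '180:62/202', '181:63/202', '182:63/202', '183:63/202', '184:63/202', '185:64/202', '186:63/201', '187:64/201', '188:64/201', '189:64/200', '190:64/200', '191:64/200', '192:64/200', '193:64/200', '194:64/199', '195:64/199', '196:64/199', '197:64/198', '198:65/198', '199:64/198', '200:63/193', '201:54/174', '202:36/139', '203:29/125', '204:46
[... 1736 characters left out ...]
:20/216', '221:32/191', '222:44/171', '223:52/163', '224:54/162', '225:52/157', '226:46/144', '227:32/117', '228:26/104', '229:39/128', '230:51/154', '231:60/173', '232:67/188', '233:69/193', '234:65/186', '235:59/170', '236:55/161', '237:55/160', '238:54/160', '239:55/160', '240:54/159', '241:54/159', '242:54/159', '243:55/159', '244:55/159', '245:55/159', '246:55/159', '247:55/159', '248:55/159', '249:52/157', '250:43/152', '251:22/142', '252:3/139', '253:-4/149', '254:-5/159', '255:-6/165', '256:-6/169', '257:-6/170', '258:-6/169', '259:-6/169']
[316.27955961 211.81578703][ WARN:0@1.000] global loadsave.cpp:1063 imwrite_ Unsupported depth image for selected encoder is fallbacked to CV_8U.
```

Rings sit at rows 203 and 228, and the bubble spans 208.5–221 with its centre at 214.6. It is therefore centred to within about 0.6 mm, so I'll grip the level and press.

```bash
python3 -m crank '[{"dx":0,"dy":0,"dz":2,"wx":0,"wy":0,"wz":0},{"dx":0,"dy":0,"dz":4,"wx":0,"wy":0,"wz":0},{"dx":0,"dy":0,"dz":6,"wx":0,"wy":0,"wz":0},{"dx":0,"dy":0,"dz":7.2,"wx":0,"wy":0,"wz":0},{"dx":0,"dy":0,"dz":7.7,"wx":0,"wy":0,"wz":0},{"dx":0,"dy":0,"dz":7.7,"wx":0,"wy":0,"wz":0},{"dx":0,"dy":0,"dz":7.7,"wx":0,"wy":0,"wz":0},{"dx":0,"dy":0,"dz":7.7,"wx":0,"wy":0,"wz":0},{"dx":0,"dy":0,"dz":7.7,"wx":0,"wy":0,"wz":0},{"dx":0,"dy":0,"dz":7.7,"wx":0,"wy":0,"wz":0}]' 5
python3 -m crank '[{"dx":0,"dy":0,"dz":0,"wx":0,"wy":0,"wz":0},{"dx":0,"dy":0,"dz":0,"wx":0,"wy":0,"wz":0},{"dx":0,"dy":0,"dz":0,"wx":0,"wy":0,"wz":0},{"dx":0,"dy":0,"dz":0,"wx":0,"wy":0,"wz":0},{"dx":0,"dy":0,"dz":0,"wx":0,"wy":0,"wz":0},{"dx":0,"dy":0,"dz":0,"wx":0,"wy":0,"wz":0},{"dx":0,"dy":0,"dz":0.1,"wx":0,"wy":0,"wz":0},{"dx":0,"dy":0,"dz":0.2,"wx":0,"wy":0,"wz":0},{"dx":0,"dy":0,"dz":0.3,"wx":0,"wy":0,"wz":0},{"dx":0,"dy":0,"dz":0.3,"wx":0,"wy":0,"wz":0}]' 0 40
```

```text
t: 39.35
eef_pos: [0.4353, -0.0147, 0.0596]
ee_rot: [-3.141, 0.0, -1.57]
force: [-0.5, -0.1, 0.1]
width: 0.0497
gripper_force: 0.0
t: 40.6
eef_pos: [0.4355, -0.0147, 0.0593]
ee_rot: [-3.141, -0.0, -1.569]
force: [-15.6, 2.9, 41.9]
width: 0.0236
gripper_force: 40.0
```

```bash
python3 -m crank '[{"dx":0,"dy":0,"dz":-0.05,"wx":0,"wy":0,"wz":0},{"dx":0,"dy":0,"dz":-0.1,"wx":0,"wy":0,"wz":0},{"dx":0,"dy":0,"dz":-0.15,"wx":0,"wy":0,"wz":0},{"dx":0,"dy":0,"dz":-0.15,"wx":0,"wy":0,"wz":0},{"dx":0,"dy":0,"dz":-0.15,"wx":0,"wy":0,"wz":0},{"dx":0,"dy":0,"dz":-0.15,"wx":0,"wy":0,"wz":0},{"dx":0,"dy":0,"dz":-0.15,"wx":0,"wy":0,"wz":0},{"dx":0,"dy":0,"dz":-0.15,"wx":0,"wy":0,"wz":0},{"dx":0,"dy":0,"dz":-0.15,"wx":0,"wy":0,"wz":0},{"dx":0,"dy":0,"dz":-0.15,"wx":0,"wy":0,"wz":0}]'
python3 - <<'E'
from bub import *
g,_=bub();cv2.imwrite('pics/lv3.png',g.astype(np.uint8))
print(arm.get_state()['force'],arm.get_state()['moment'])
print(proj('wrist',[.4355,-.0165,.098]))
for q in ('level','catch_grip','heat_grip'):
  for c in ('top','scene'):
    if q=='level':arm.grab_frame(c)
    r=arm.mark_of(c,q)[:1];print(q,c,[(np.round(x['centre'],3),round(x['confidence'],2)) for x in r])
E
```

```text
t: 41.85
eef_pos: [0.4355, -0.0147, 0.0594]
ee_rot: [-3.141, -0.0, -1.569]
force: [-7.7, 1.6, 20.9]
width: 0.0236
gripper_force: 40.0
41.9 [ 0.43551149 -0.01467324  0.05939315] [-3.14087251e+00 -1.43517497e-04 -1.56945130e+00]
[-6.96797916  1.88431752 19.73938124] [ 0.76718291  2.87240157 -0.0050387 ]
[317.50223287 270.25201817]
level top [(array([ 0.618,  0.23 , -0.002]), 0.5)]
level scene [(array([ 0.436, -0.013,  0.059]), 0.57)]
catch_grip top [(array([ 0.451, -0.185,  0.082]), 0.7)]
catch_grip scene [(array([ 0.45 , -0.182,  0.082]), 0.43)]
heat_grip top [(array([ 0.494, -0.182,  0.07 ]), 0.93)]
heat_grip scene []
```

```bash
python3 - <<'E'
import cv2
g=cv2.imread('pics/lv3.png');cv2.imwrite('pics/w10.png',cv2.resize(g[170:330,230:410],None,fx=4,fy=3.7,interpolation=cv2.INTER_CUBIC))
E
```

```text
(no output)
```

View pics/w10.png

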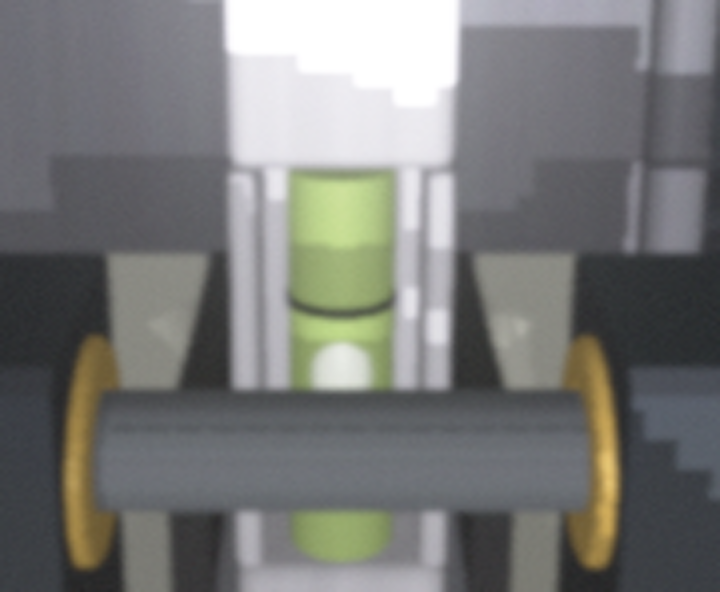

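The upper ring (crop row 308) to bubble edge (row 342) gap fits a centred bubble to within about 0.5 mm while pressing at about 20 N. The catch is home at x≈0.450.

```bash
python3 -c "
from station import arm
print(arm.job_done())"
```

```text
the job is handed in; nothing more can be done
None
```

I handed the job in after about 42 s: heat knob off, catch home over it, bubble centred to about 0.6 mm or better, and the arm holding the level pressed on the plate with about 20 N; I haven't seen the verdict.

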